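# Seat a sharpening stone on its holder's pin

## Robot

A 6-joint arm with a two-finger parallel gripper is mounted at the origin on the work surface. World frame = base frame: x ahead of the robot, y to its left, z up, the work surface at z = 0. Lengths are in m, angles in rad, forces in N, time in s.
With the tool pointing down it reaches from about 0.25 to 0.775 m from the base axis. Payload 4 kg.
Tool frame: the origin (TCP) lies at the very end of the fingers, on their centre line; the grasp point (between the pads) lies 19 mm behind it; z points along the fingers, y is the line along which they close (so a half turn about z gives the same grasp; the last joint's range is limited). The gripper opens to 94 mm and grips with 3 to 60 N. Pads are 16 mm wide; open, the fingers measure 119 mm over their backs; the gripper's body (75 mm by 177 mm) begins 78 mm behind the grasp point.
Start: joints at [-1.447, 0.087, 1.371, -0, 1.684, -0.103], TCP at [0.124, -0.536, 0.206] pointing down, gripper open.
Joint ranges: [-3.1, 3.1], [-0.76, 2.03], [0.27, 2.55], [-1.08, 4.22], [0.17, 2.65], [-2.57, 2.57]. Speed limits (rad/s): [2.79, 2.79, 3.14, 3.14, 3.14, 3.14].

## Interface

Orientations are given as [roll, pitch, yaw] about the fixed x, y, z axes, in that order (R = Rz(yaw) Ry(pitch) Rx(roll)).
In Python, from bench import robot, snapshot, finder gives the robot as it stands.
- The arm moves only by the tool drive_tool, never from a script. Its argument "deltas" is text: rows parted by semicolons, each of 7 numbers parted by spaces: the shift along the tool's x, y, z each as a share of 100 mm, from -1 to 1, then the turn, a rotation vector about the tool's x, y, z each as a share of 90 degrees, from -1 to 1, then the finger opening in mm, from 0 to 94. In form: tx ty tz rx ry rz gripper; .... A call has 1 to 5 rows; each row is the pose to reach, as a shift and turn from the pose commanded when the call began, along the tool's axes at that moment; what a row does not reach only later rows make up. A row lasts 1/10 s, in which the tool goes at most 50 mm and 8.59 degrees, less where a joint would pass 70% of its speed; a pose out of reach is approached as far as the arm can. A call with a number of a shift or a turn outside -1 to 1 is refused whole. A call with a gripper value outside its range is refused whole. The fingers move at their own pace and stop on an object; the grip force is fixed at half the most. Time passes only in rows, so rows that repeat a pose let the fingers close. It gives the time, the measured TCP pose, the force, the opening and the grip force at its end, in the units of the state.
- robot.get_obs(): the state, without advancing time (a new reading comes with each control period).
- snapshot(name): name is "scene" or "top"; returns a dict with "img" (384x512x3 uint8, red, green, blue), "fx", "fy", "cx", "cy" (pixels), "T" (4x4, takes a point from camera to world coordinates). Camera axes: x right, y up, looking along -z (the intrinsics and any distortion apply to the point x, -y, -z); pixel columns grow to the right and rows downward; lengths in m; the calibration is good to about 2 mm. A picture is of the moment at which its call begins. There is no depth.
- robot.close_job(): hands the job in; it is judged then, once.
Trained networks look in the newest picture that a camera, given by its name, has taken for a name from the list of things; names that differ only in an ending like _2 or _b are one class to them, and where a whole thing is asked for, a point or a joint stands for the part that bears it (a point fixed in the world has none). Each returns a list of dicts, best first, with "confidence" (0 to 1); they miss things now and then, are a little off and sometimes report something else, mostly with a low value. They report only what shows in the picture. A call takes as long as a camera call. They do not tell look-alikes from the thing itself.
- finder.look_for(camera, thing): "xy" ([column, row] in pixels, amid what is visible of it).
- finder.masks_of(camera, thing): "region" (384x512 bool, what is visible of it) and "xy" ([column, row] in pixels, amid what is visible of it).
- finder.landmark_of(camera, thing): "xy" ([column, row] in pixels: a listed point, or the origin of a listed thing).
The state is a dict: "time": time; "joint_positions": joint angles; "qvel": joint speeds; "joint_torque": joint torques, N m; "tool_pos": TCP position; "ee_rot": TCP orientation; "wrist_force": force on the tool from outside, world axes, zero at the start; "wrist_torque": the same for the moment, N m; "width": finger opening in m; "finger_force": force on a finger pad.
Only numpy, scipy, OpenCV 4.12 (cv2) and the standard library are available. Lean on these libraries where they do the work, as an engineer would, in place of code of your own. Each camera call takes 0.05 s, during which the arm holds its last target. There are 200 camera calls.

## Task

Fit the green sharpening stone to the black holder: lay it between the holder's guides with its tab and lip at the brass-pin end, nudge it gently along until the hole in the tab drops over the pin, and leave it lying flat, fully down on the holder. Never drop, shove or press it hard, and leave the grey stone and everything else on the bench where they are.

Things in the scene. Friction and masses are not known exactly. Their poses are not given: they have to be found in the camera images.
- green_stone: green sharpening stone bonded on a bare-metal carrier, about 0.35 kg: the one to fit. Origin: centre of the carrier's underside; z up, x along its length. Carrier plate 170 (x) x 50 (y) x 6 mm. The green stone on it, 115 x 44 x 22 mm, spans x = -35 to +80 mm, top 28 mm above the underside; its sides are the grip (44 mm wide). The bare tab at the -x end has a hole
- green_hole (a point): centre of the round 13 mm through hole in the tab of the green stone's carrier (x = -55 mm), on the plate's underside; axes as the carrier
- green_lip (a point): upturned lip at the -x end of the green stone's carrier, 8 mm thick along x, 30 mm wide, rising to 20 mm above the underside; can be pushed or pinched; a finger rubbing on it can hold the tab up. The point: middle of its outer (-x) face, 12 mm above the underside, 85 mm from the carrier's origin
- holder: black stone holder fixed to the bench, 210 (x) x 78 (y) mm, with a round-topped brass pin near its -x end. Origin: centre of its underside; x along its length. The carrier fits with its tab and lip at the holder's -x end; seated, its underside lies on the deck, the pin is in the hole, the x axes agree and the origins are within 17 mm along x
- deck (a point): centre of the holder's flat rubber-faced top, 24 mm above the bench; axes as the holder. Steel guides stand at its corners, x = -72 to -48 and +40 to +64 mm: inner faces 52.5 mm apart (y = +-26.25), 16 mm tall, flared lead-ins above them up to 23 mm over the deck. Between x = -48 and +40 mm the sides are open for fingers
- pin_mark (a point): middle of the pin's slot at deck height (x = -55 mm from point deck); axes as the holder. The rigid pin, 10 mm across, 6 mm tall, is clamped within 16 mm of here along x, exact spot not measured. With the hole off the pin the carrier rests tilted, tab propped on the pin; pushed along, it slides till the hole drops over the pin, which then stops it. Pushes over 20 N harm it
- grey_stone: a grey stone on a carrier of the same form and size as the green one, not wanted now; origin likewise
- glass: empty clear glass tumbler, 76 mm wide at the rim, 85 mm tall; origin at the centre of its underside. Bystander
- oil_bottle: small black bottle, 38 mm across, 100 mm tall; origin at the centre of its underside. Bystander
- dressing_stone: white dressing-stone bar lying down, 80 x 25 x 25 mm, long along its x; origin at the centre of its underside. Bystander
- cork: upright cork, 30 mm across, 60 mm tall; origin at the centre of its underside. Bystander
- phone: black slab phone lying flat, 75 x 155 x 9 mm; origin at the centre of its underside. Bystander
- chisel_a: wooden-handled chisel, about 200 mm long, 22 mm thick, lying along its x, blade to its +x; origin below the ferrule in the middle. Bystander
- chisel_b: narrower chisel, otherwise like chisel_a. Bystander
Not all that is in view belongs to the job. Several things have the shape of the holder; the one meant has the colours described above.

How it is judged:
By the outcome, as a careful person would: the job done as asked, in the order asked, and still so for the second after the job is handed in, with the robot touching nothing.
It also fails if it takes over 58 s, if anything falls off the work surface, if the arm or the gripper's body presses on something with over 40 N, if the wrist force passes 120 N, or if a joint passes its speed limit or range.

## Working session

There is one attempt and no reset: what is moved stays moved. The work goes in short steps, Python scripts to look and compute and a tool call to move; the robot and the scene stay as the last step left them, time stands still between calls to the robot, and variables do not carry over. Pictures are saved under pics/ and viewed, at most 10 in all, crops included, and the job is handed in when it is done.

Besides the shell and the picture viewer there is one more tool, called as a command line: name --argument value ..., lists and objects as JSON in quotes. drive_tool: Moves the arm, as the interface text tells. Shift numbers are shares of 100 mm and turn numbers shares of 90 degrees, none past 1 either way. Its arguments: {"type":"object","properties":{"deltas":{"type":"string"}},"required":["deltas"]}

```bash
ls; mkdir -p pics
python3 - <<'E'
from bench import robot, snapshot, finder
import cv2,numpy as np
o=robot.get_obs();print(o['time'],o['tool_pos'],o['ee_rot'])
for c in("scene","top"):
    s=snapshot(c);print(c,{k:s[k] for k in s if k!='img'})
    cv2.imwrite(f'pics/{c}0.png',s['img'][:,:,::-1])
    for n in ("green_stone","green_hole","green_lip","holder","deck","pin_mark"):
        print(n,[(np.round(d['xy']).tolist(),round(d['confidence'],2)) for d in finder.landmark_of(c,n)])
E
```

```text
pics
0.0 [ 0.12358426 -0.53537299  0.20430499] [-3.13937387e+00 -1.98657232e-04  2.26789683e-01]
scene {'fx': 381.4382840342612, 'fy': 381.4382840342612, 'cx': 257.5786015716954, 'cy': 192.75594732580487, 'T': array([[ 0.81250375, -0.43579779,  0.38719239,  1.02373493],
       [ 0.58275229,  0.62474359, -0.51970685, -0.77399499],
       [-0.01540886,  0.64790102,  0.76156867,  1.06253421],
       [ 0.        ,  0.        ,  0.        ,  1.        ]])}
green_stone [([280.0, 186.0], 0.61)]
green_hole [([264.0, 179.0], 0.77), ([305.0, 116.0], 0.48)]
green_lip [([259.0, 178.0], 0.56)]
holder [([236.0, 229.0], 0.88), ([164.0, 200.0], 0.84), ([276.0, 298.0], 0.83), ([126.0, 278.0], 0.68), ([346.0, 132.0], 0.45)]
deck [([124.0, 274.0], 0.89), ([241.0, 222.0], 0.8), ([275.0, 298.0], 0.79), ([164.0, 195.0], 0.72)]
pin_mark [([225.0, 217.0], 0.85), ([256.0, 285.0], 0.77), ([111.0, 266.0], 0.63), ([265.0, 183.0], 0.25)]
top {'fx': 435.2464487278957, 'fy': 435.2464487278957, 'cx': 251.73237769023672, 'cy': 189.26013623077435, 'T': array([[ 0.00490162,  0.99143318, -0.1305229 ,  0.3177891 ],
       [-0.99998426,  0.00450339, -0.00334606, -0.05413171],
       [-0.0027296 ,  0.13053725,  0.99143965,  1.42283975],
       [ 0.        ,  0.        ,  0.        ,  1.        ]])}
green_stone [([229.0, 185.0], 0.86)]
green_hole [([234.0, 196.0], 0.6)]
green_lip [([237.0, 208.0], 0.63), ([103.0, 222.0], 0.41)]
holder [([300.0, 186.0], 0.97), ([345.0, 114.0], 0.89), ([319.0, 275.0], 0.79), ([412.0, 240.0], 0.67)]
deck [([302.0, 187.0], 0.96), ([320.0, 277.0], 0.94), ([346.0, 112.0], 0.8), ([414.0, 239.0], 0.79)]
pin_mark [([325.0, 292.0], 0.88), ([304.0, 202.0], 0.87), ([348.0, 130.0], 0.82), ([417.0, 256.0], 0.73), ([301.0, 184.0], 0.48)]
```

Run:
```python
import cv2
for c in("scene","top"):
    i=cv2.imread(f'pics/{c}0.png');cv2.imwrite(f'pics/{c}0b.png',cv2.resize(i,(800,600),interpolation=cv2.INTER_CUBIC))
```

```text
(no output)
```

View pics/scene0b.png

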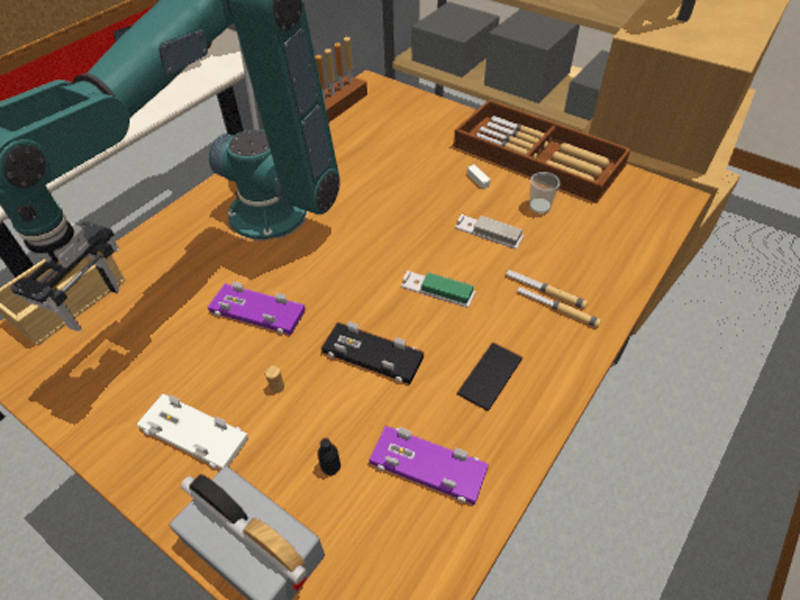

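View pics/top0b.png

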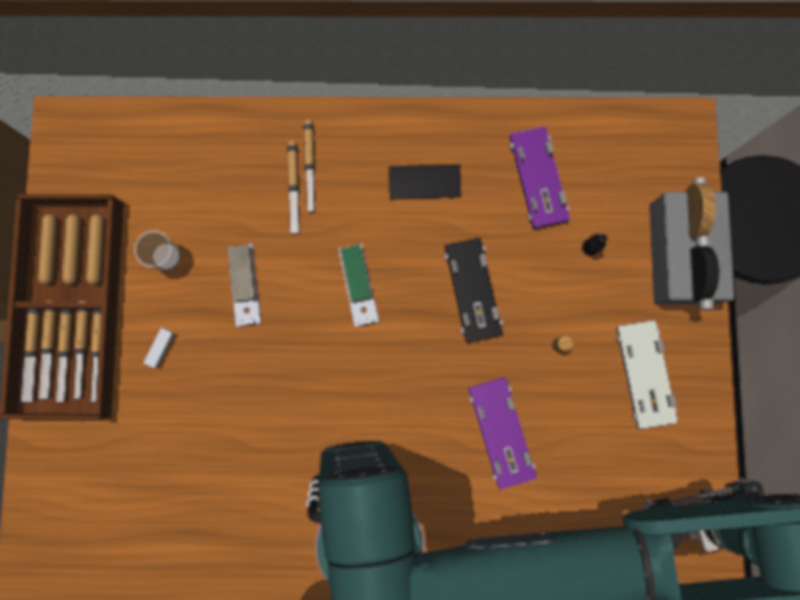

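```bash
cat > h.py <<'E'
import numpy as np,cv2
from scipy.optimize import minimize
from bench import robot, snapshot, finder
def proj(s,P):
    T=s['T'];p=(np.asarray(P,float)-T[:3,3])@T[:3,:3]
    return np.c_[s['cx']+s['fx']*p[:,0]/-p[:,2], s['cy']-s['fy']*p[:,1]/-p[:,2]]
def unproj(s,xy,z):
    T=s['T'];d=T[:3,:3]@np.array([(xy[0]-s['cx'])/s['fx'],-(xy[1]-s['cy'])/s['fy'],-1]);o=T[:3,3]
    return o+d*(z-o[2])/d[2]
def box(x0,x1,y0,y1,z0,z1): return np.array([[x,y,z] for x in(x0,x1) for y in(y0,y1) for z in(z0,z1)])
def place(B,q,z=0.):
    c,s=np.cos(q[2]),np.sin(q[2]);return B@np.array([[c,s,0],[-s,c,0],[0,0,1]])+[q[0],q[1],z]
def render(s,P):
    K=8;im=np.zeros((384*K,512*K),np.uint8)
    h=cv2.convexHull(((proj(s,P)+.5)*K).astype(np.float32)).astype(np.int32)
    cv2.fillConvexPoly(im,h,255);return cv2.resize(im,(512,384),interpolation=cv2.INTER_AREA)/255.
def fit(views,B,q0,z=0.):
    # views: list of (snap, soft mask)
    def cost(q): return sum(np.abs(cv2.GaussianBlur(render(s,place(B,q,z))-m,(0,0),1)).sum() for s,m in views)
    sim=np.array([q0]+[np.array(q0)+d for d in np.diag([.008,.008,.06])])
    r=minimize(cost,q0,method='Nelder-Mead',options=dict(initial_simplex=sim,xatol=2e-4,fatol=.05,maxiter=150))
    return r.x,r.fun,[m.sum() for _,m in views]
def green(s):
    i=s['img'].astype(int);m=((i[...,1]>i[...,0]*1.25+5)&(i[...,1]>i[...,2]*1.15)).astype(np.uint8)
    return m
def greenblob(s,uv,r=35):
    m=green(s);w=np.zeros_like(m);u,v=map(int,uv);w[v-r:v+r,u-r:u+r]=1;m=m*w
    n,l,st,_=cv2.connectedComponentsWithStats(m);k=1+np.argmax(st[1:,4]);return (l==k).astype(float)
STONE=box(-.035,.080,-.022,.022,.006,.028); HOLD=box(-.105,.105,-.039,.039,0,.024)
E
python3 - <<'E'
from h import *
S={c:snapshot(c) for c in('scene','top')}
uvG={'scene':(285,185),'top':(228,174)};uvH={'scene':(238,224),'top':(302,186)}
print(unproj(S['top'],(302,187),.024),unproj(S['scene'],(241,222),.024))
print('grn',unproj(S['top'],(229,185),0),unproj(S['scene'],(280,186),0))
vg=[(S[c],greenblob(S[c],uvG[c])) for c in S]
vh=[]
for c in S:
    b=min(finder.masks_of(c,'holder'),key=lambda d:np.hypot(*(np.array(d['xy'])-uvH[c])))
    print(c,b['xy'],b['confidence'],b['region'].sum());vh.append((S[c],b['region'].astype(float)))
for nm,v,B,q0 in(('g',vg,STONE,[.45,.02,.1]),('h',vh,HOLD,[.45,-.2,.15])):
    q0[:2]=unproj(S['top'],(228,183) if nm=='g' else (302,187),.02)[:2]
    for vv in (v,v[:1],v[1:]): print(nm,fit(vv,B,q0))
E
```

```text
[ 0.51007903 -0.21238318  0.024     ] [ 0.52521255 -0.20194781  0.024     ]
grn [0.51895302 0.02580166 0.        ] [0.53257576 0.025421   0.        ]
scene [237.2, 225.2] 0.77 1346
top [298.6, 187.6] 0.75 1601
g (array([0.52821456, 0.02660459, 0.20955029]), np.float64(149.33152880755728), [np.float64(354.0), np.float64(409.0)])
g (array([0.52683741, 0.03007891, 0.18293101]), np.float64(63.43361071431061), [np.float64(354.0)])
g (array([0.52773193, 0.02311045, 0.2128125 ]), np.float64(81.8040453723754), [np.float64(409.0)])
h (array([ 0.51805006, -0.21308592,  0.21422545]), np.float64(240.54062935835395), [np.float64(1346.0), np.float64(1601.0)])
h (array([ 0.51668868, -0.20803061,  0.19477855]), np.float64(124.37729686635156), [np.float64(1346.0)])
h (array([ 0.51796039, -0.21399789,  0.21053619]), np.float64(51.44568753371571), [np.float64(1601.0)])
```

View overlay.

Run:
```python
from h import *
out=[]
for c,win in(('scene',(195,165,130,90)),('top',(210,140,130,90))):
    s=snapshot(c);u,v,w,h=win;K=6
    im=cv2.resize(np.ascontiguousarray(s['img'][v:v+h,u:u+w,::-1]),None,fx=K,fy=K,interpolation=cv2.INTER_CUBIC)
    for q,B,col in(([.528,.0266,.21],STONE,(0,0,255)),([.518,-.213,.212],HOLD,(0,255,255))):
        hull=cv2.convexHull(((proj(s,place(B,q))-[u,v]+.5)*K).astype(np.float32)).astype(int)
        cv2.polylines(im,[hull],True,col,1)
    out.append(im[:,:780])
im=np.vstack(out);print(im.shape);cv2.imwrite('pics/ov.png',cv2.resize(im,(430,600)) if 0 else cv2.resize(np.hstack(out),None,fx=.51,fy=.51))
cv2.imwrite('pics/ovs.png',out[0]);cv2.imwrite('pics/ovt.png',out[1])
```

```text
(1080, 780, 3)
```

View pics/ovs.png

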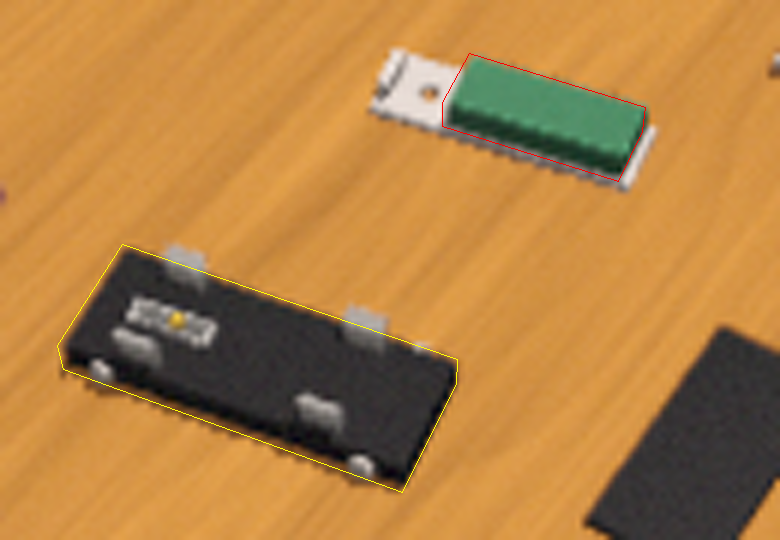

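View pics/ovt.png

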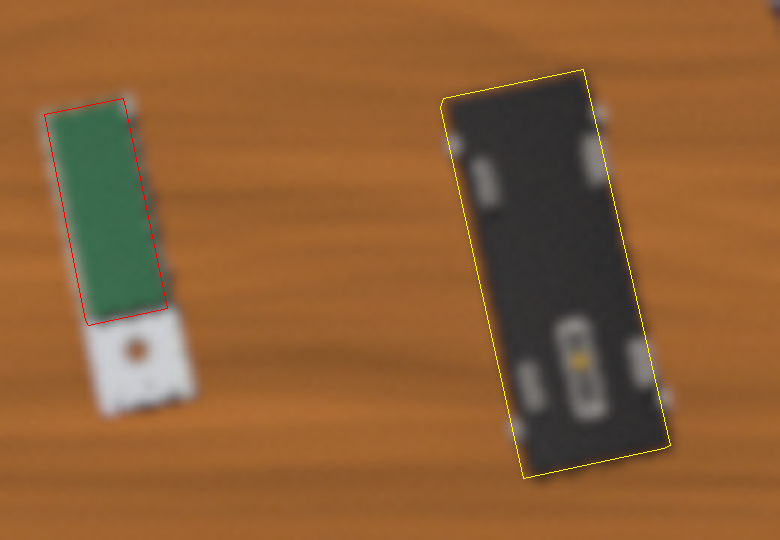

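```bash
cat >> h.py <<'E'
def neutral(s):
    i=s['img'].astype(float);R,B=i[...,0],i[...,2];r=(R-B)/np.maximum(R,20)
    return np.clip((.55-r)/.4,0,1)
PARTS_S=[box(-.085,.085,-.025,.025,0,.006),STONE,box(-.085,-.077,-.015,.015,0,.020)]
PARTS_H=[HOLD]+[box(a,b,y0,y1,.024,.045) for a,b in((-.072,-.048),(.040,.064)) for y0,y1 in((.02625,.031),(-.031,-.02625))]
def render2(s,parts,q,z=0.): return np.max([render(s,place(B,q,z)) for B in parts],0)
def fit2(views,parts,q0,z=0.):
    W=[]
    for s,m in views:
        w=cv2.dilate(render2(s,parts,q0,z),np.ones((13,13)))>0;W.append(w)
    def cost(q): return sum((np.abs(render2(s,parts,q,z)-m)*w).sum() for (s,m),w in zip(views,W))
    sim=np.array([q0]+[np.array(q0)+d for d in np.diag([.006,.006,.05])])
    r=minimize(cost,q0,method='Nelder-Mead',options=dict(initial_simplex=sim,xatol=2e-4,fatol=.05,maxiter=120))
    return np.round(r.x,4),round(r.fun,1)
E
python3 - <<'E'
from h import *
S={c:snapshot(c) for c in('scene','top')}
v=[(S[c],neutral(S[c])) for c in S]
for nm,P,q0 in(('g',PARTS_S,[.527,.025,.2]),('h',PARTS_H,[.517,-.213,.21])):
    for vv in (v[:1],v[1:],v): print(nm,fit2(vv,P,q0))
E
```

```text
g (array([0.5296, 0.0286, 0.2087]), np.float64(28.2))
g (array([0.5278, 0.0265, 0.2197]), np.float64(41.4))
g (array([0.5286, 0.0271, 0.2125]), np.float64(90.6))
h (array([ 0.518 , -0.2091,  0.2199]), np.float64(174.7))
h (array([ 0.5205, -0.2151,  0.1966]), np.float64(175.9))
h (array([ 0.5193, -0.2137,  0.217 ]), np.float64(388.2))
```

Run:
```python
from h import *
S={c:snapshot(c) for c in('scene','top')}
def dk(s):
    R=s['img'][...,0].astype(float); return np.maximum(neutral(s)*(R>120),np.clip((115-R)/60+.5,0,1))
i=S['top']['img'];print(i[186,300],i[170,300],i[186,270],i[186,330]);i=S['scene']['img'];print(i[226,240],i[216,240],i[250,255],i[240,215])
v=[(S[c],dk(S[c])) for c in S]
for q0 in([.517,-.213,.21],[.52,-.21,.2]):
  for vv in (v[:1],v[1:],v): print(fit2(vv,PARTS_H,q0))
for c,w in(('scene',(238,222)),('top',(302,190))):
    s=S[c];i=s['img'].astype(float);u,vv=w
    m=((i[...,0]>i[...,2]*1.6)&(i[...,0]>80));sub=m[vv-20:vv+25,u-30:u+30];ys,xs=np.nonzero(sub)
    k=np.hypot(xs+u-30-(225 if c=='scene' else 306.5),ys+vv-20-(218 if c=='scene' else 200))<6
    p=(xs[k].mean()+u-30,ys[k].mean()+vv-20);print(c,'pin',p,k.sum(),unproj(s,p,.029))
```

```text
[51 49 48] [49 47 47] [154  96  48] [158  98  47]
[46 44 49] [41 44 44] [216 150  75] [219 153  75]
(array([ 0.5182, -0.2119,  0.2154]), np.float64(137.7))
(array([ 0.5169, -0.2153,  0.2098]), np.float64(113.3))
(array([ 0.518 , -0.2145,  0.2125]), np.float64(273.5))
(array([ 0.5199, -0.2112,  0.215 ]), np.float64(137.6))
(array([ 0.5165, -0.2154,  0.2105]), np.float64(114.3))
(array([ 0.5177, -0.2147,  0.21  ]), np.float64(273.1))
scene pin (np.float64(224.28571428571428), np.float64(218.0)) 7 [ 0.47129833 -0.22383836  0.029     ]
top pin (np.float64(306.4), np.float64(199.8)) 5 [ 0.46787024 -0.22555229  0.029     ]
```

drive_tool --deltas "0.4 -0.34 0 0 0 0 94; 0.7 -0.6 0 0 0 0 94; 1 -0.86 0 0 0 0.0095 94; 1 -0.86 0 0 0 0.0095 94"

```text
time: 1.6
tool_pos: [0.204, -0.4268, 0.2062]
ee_rot: [3.141, -0.002, 0.217]
wrist_force: [-0.1, -0.6, 0.9]
width: 0.094
finger_force: 0.0
```

drive_tool --deltas "0.4 -0.34 0 0 0 0 94; 0.7 -0.6 0 0 0 0 94; 1 -0.86 0 0 0 0 94; 1 -0.86 0 0 0 0 94"

```text
time: 2.0
tool_pos: [0.2833, -0.3224, 0.206]
ee_rot: [3.141, -0.001, 0.217]
wrist_force: [0.3, 0.5, -0.6]
width: 0.0942
finger_force: 0.0
```

drive_tool --deltas "0.4 -0.34 0 0 0 0 94; 0.7 -0.6 0 0 0 0 94; 1 -0.86 0 0 0 0 94; 1 -0.86 0 0 0 0 94"

```text
time: 2.4
tool_pos: [0.3628, -0.2179, 0.2056]
ee_rot: [-3.142, -0.001, 0.217]
wrist_force: [0.4, 0.1, -0.7]
width: 0.0941
finger_force: 0.0
```

drive_tool --deltas "0.4 -0.34 0 0 0 0 94; 0.7 -0.6 0 0 0 0 94; 1 -0.86 0 0 0 0 94; 1 -0.86 0 0 0 0 94"

```text
time: 2.8
tool_pos: [0.4424, -0.1134, 0.2051]
ee_rot: [-3.141, -0.0, 0.216]
wrist_force: [0.1, 0.1, -0.0]
width: 0.094
finger_force: 0.0
```

drive_tool --deltas "0.4 -0.34 0 0 0 0 94; 0.7 -0.6 0 0 0 0 94; 1 -0.86 0 0 0 0 94; 1 -0.86 0 0 0 0 94; 1 -0.86 0 0 0 0 94"

```text
time: 3.3
tool_pos: [0.5204, -0.0113, 0.2049]
ee_rot: [3.14, 0.002, 0.211]
wrist_force: [-0.3, 0.1, 1.1]
width: 0.0943
finger_force: 0.0
```

drive_tool --deltas "0.28 -0.36 0 0 0 0 94; 0.28 -0.36 0.4 0 0 0 94; 0.28 -0.36 0.8 0 0 0 94; 0.28 -0.36 1 0 0 0 94; 0.28 -0.36 1 0 0 0 94"

```text
time: 3.8
tool_pos: [0.537, 0.0292, 0.1014]
ee_rot: [-3.141, 0.009, 0.209]
wrist_force: [-0.5, 1.5, -0.4]
width: 0.0939
finger_force: 0.0
```

Run:
```python
from h import *
s=snapshot('scene');o=robot.get_obs();print(o['tool_pos'],o['ee_rot'])
im=cv2.resize(np.ascontiguousarray(s['img'][125:225,210:340,::-1]),None,fx=6,fy=6,interpolation=cv2.INTER_CUBIC)
p=proj(s,np.array([o['tool_pos'],o['tool_pos']*[1,1,0]]));
for a in p: cv2.circle(im,tuple(int(x) for x in (a-[210,125]+.5)*6),3,(0,0,255),-1)
cv2.imwrite('pics/a.png',im)
```

```text
[0.53881556 0.02945343 0.10420168] [3.14148502 0.00365274 0.20907052]
```

View pics/a.png

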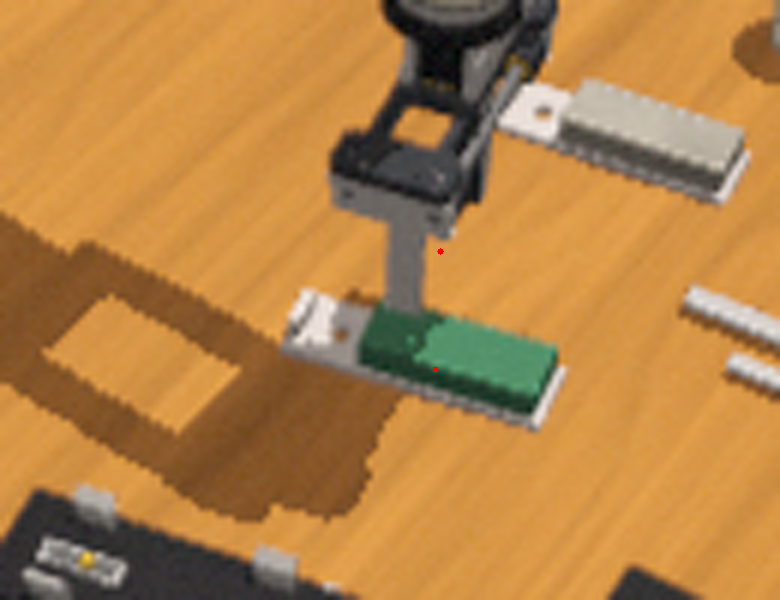

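drive_tool --deltas "0 0 0.4 0 0 0 94; 0 0 0.7 0 0 0 94; 0 0 0.85 0 0 0 94; 0 0 0.92 0 0 0 94; 0 0 0.92 0 0 0 94"

```text
time: 4.35
tool_pos: [0.541, 0.0308, 0.0145]
ee_rot: [3.141, -0.001, 0.211]
wrist_force: [-0.1, -0.6, -0.5]
width: 0.094
finger_force: 0.0
```

drive_tool --deltas "0 0 0 0 0 0 70; 0 0 0 0 0 0 56; 0 0 0 0 0 0 52; 0 0 0 0 0 0 50; 0 0 0 0 0 0 48"

```text
time: 4.85
tool_pos: [0.5405, 0.0319, 0.0138]
ee_rot: [3.141, -0.001, 0.212]
wrist_force: [0.3, 0.4, 0.9]
width: 0.0576
finger_force: 0.0
```

drive_tool --deltas "0 0 0.03 0 0 0 47; 0 0 0.03 0 0 0 46; 0 0 0.03 0 0 0 45; 0 0 0.03 0 0 0 43; 0 0 0.03 0 0 0 40"

```text
time: 5.35
tool_pos: [0.54, 0.0317, 0.0101]
ee_rot: [3.141, 0.001, 0.212]
wrist_force: [0.1, -1.7, -2.4]
width: 0.0439
finger_force: 30.0
```

drive_tool --deltas "0 0 0 0 0 0 40; 0 0 0 0 0 0 40; 0 0 0 0 0 0 40; 0 0 0 0 0 0 40; 0 0 0 0 0 0 40"

```text
time: 5.85
tool_pos: [0.54, 0.032, 0.0102]
ee_rot: [-3.141, 0.001, 0.212]
wrist_force: [0.8, -0.4, -2.9]
width: 0.0439
finger_force: 30.0
```

drive_tool --deltas "0 0 -0.15 0 0 0 40; 0 0 -0.4 0 0 0 40; 0 0 -0.7 0 0 0 40; 0 0 -0.8 0 0 0 40; 0 0 -0.8 0 0 0 40"

```text
time: 6.35
tool_pos: [0.5418, 0.0319, 0.0924]
ee_rot: [3.14, -0.004, 0.212]
wrist_force: [0.0, -0.8, -3.0]
width: 0.0439
finger_force: 30.0
```

Run:
```python
from h import *
o=robot.get_obs();t=o['tool_pos'];print(t,o['ee_rot'],o['width'],o['wrist_force'])
c,s=np.cos(.212),np.sin(.212);H=np.array([.518,-.2137])
# target hover: carrier origin at holder x -3mm => tcp at origin+12mm
for a in(-.003,): 
    tgt=H+np.array([c,s])*(a+.0118);d=tgt-t[:2];print(tgt,d@[c,s],d@[s,-c])
```

```text
[0.541764  0.0318528 0.092445 ] [ 3.14043174 -0.00444889  0.21194842] 0.043921268652212256 [ 0.00542952 -0.80297128 -3.02713745]
[ 0.52660299 -0.21184834] -0.06610009585505881 0.23505506409855903
```

drive_tool --deltas "-0.08 0.3 0 0 0 0 40; -0.17 0.6 0 0 0 0 40; -0.22 0.78 0 0 0 0 40; -0.22 0.78 0 0 0 0 40"

```text
time: 6.75
tool_pos: [0.5337, -0.051, 0.0881]
ee_rot: [-3.141, 0.004, 0.209]
wrist_force: [-0.4, -0.2, -3.1]
width: 0.0438
finger_force: 30.0
```

drive_tool --deltas "-0.08 0.3 0 0 0 0 40; -0.17 0.6 0 0 0 0 40; -0.22 0.78 0 0 0 0 40; -0.22 0.78 0 0 0 0 40"

```text
time: 7.15
tool_pos: [0.5292, -0.1311, 0.0887]
ee_rot: [-3.141, 0.002, 0.209]
wrist_force: [0.0, 0.9, -3.5]
width: 0.0439
finger_force: 30.0
```

drive_tool --deltas "-0.08 0.3 0 0 0 0 40; -0.15 0.5 0 0 0 0 40; -0.2 0.7 0 0 0 0 40; -0.22 0.78 0 0 0 0 40; -0.22 0.78 0 0 0 0 40"

```text
time: 7.65
tool_pos: [0.5248, -0.2103, 0.0895]
ee_rot: [-3.14, 0.001, 0.211]
wrist_force: [0.4, 0.5, -3.2]
width: 0.0434
finger_force: 30.0
```

Run:
```python
from h import *
S={c:snapshot(c) for c in('scene','top')}
o=robot.get_obs();t=o['tool_pos'];print(t,o['ee_rot'],o['width'],o['wrist_force'])
c,s=np.cos(.212),np.sin(.212);z=t[2]-.0102
q0=[t[0]-.0118*c,t[1]-.0118*s,.212];print('pred',q0)
for k in S:
    im=S[k]['img'].copy();u,v=proj(S[k],place(np.zeros((1,3)),q0,z))[0].astype(int);print(k,u,v)
    m=greenblob(S[k],(u,v));
    print(m.sum(),fit([(S[k],m)],STONE,q0,z))
    w=im[v-50:v+50,u-65:u+65,::-1];w=cv2.resize(np.ascontiguousarray(w),None,fx=6,fy=6,interpolation=cv2.INTER_CUBIC)
    for B in PARTS_S:
        h=cv2.convexHull(((proj(S[k],place(B,q0,z))-[u-65,v-50]+.5)*6).astype(np.float32)).astype(int);cv2.polylines(w,[h],True,(0,0,255),1)
    for B in PARTS_H:
        h=cv2.convexHull(((proj(S[k],place(B,[.518,-.2137,.212]))-[u-65,v-50]+.5)*6).astype(np.float32)).astype(int);cv2.polylines(w,[h],True,(0,255,255),1)
    cv2.imwrite(f'pics/b_{k}.png',w)
```

```text
[ 0.52493262 -0.20931221  0.08985607] [-3.13987891e+00  4.66834450e-04  2.12674530e-01] 0.043599980694876576 [ 0.79400122 -0.57554466 -3.14899126]
pred [np.float64(0.51339680245885), np.float64(-0.21179511479027416), 0.212]
scene 235 212
303.0 (array([ 0.51326118, -0.21025787,  0.19532909]), np.float64(252.47451104757923), [np.float64(303.0)])
top 303 183
99.0 (array([ 0.50879974, -0.21456653,  0.26297413]), np.float64(482.3882352941177), [np.float64(99.0)])
```

View pics/b_scene.png

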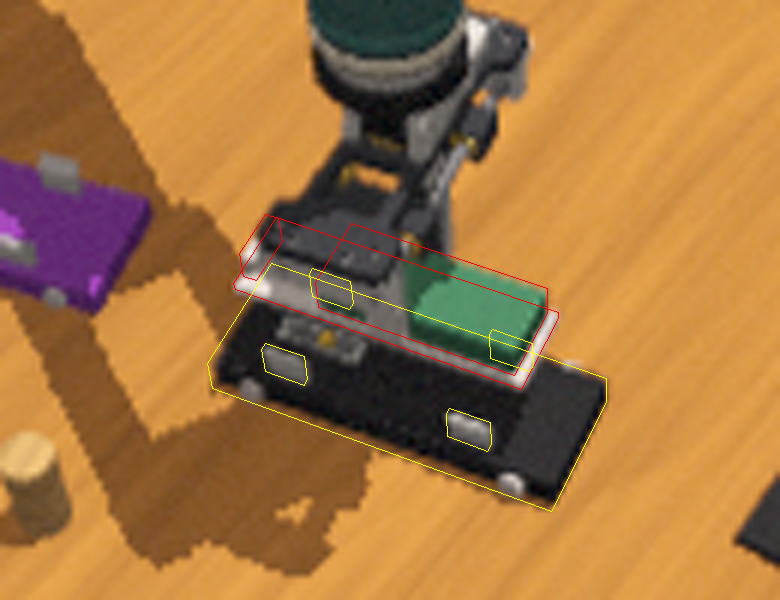

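View pics/b_top.png

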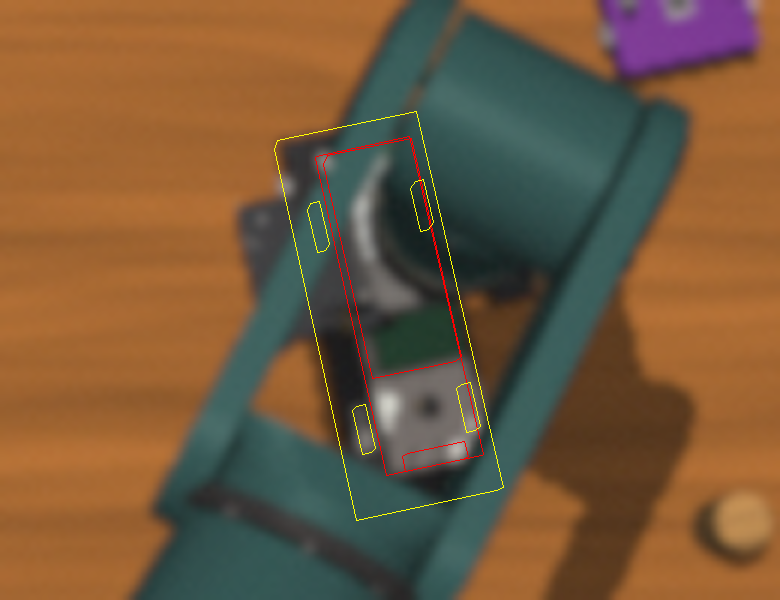

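Run:
```python
from h import *
c,s=np.cos(.212),np.sin(.212);H=np.array([.518,-.2137])
for k in('scene','top'):
    S=snapshot(k);S['img']=cv2.imread(f'pics/{k}0.png')[:,:,::-1]
    i=S['img'].astype(float);w=np.clip((i.min(2)-70)/60,0,1)
    for gx in(-.060,.052):
        y=[]
        for gy in(.0286,-.0286):
            P=place(np.array([[gx,gy,.036]]),[*H,.212]);u=proj(S,P)[0]
            yy,xx=np.mgrid[:384,:512];ww=w*(np.hypot(xx-u[0],yy-u[1])<5.5)
            p=((ww*xx).sum()/ww.sum(),(ww*yy).sum()/ww.sum());X=unproj(S,p,.036)[:2]-H
            y.append((round(X@[c,s]*1e3,1),round(X@[-s,c]*1e3,1),round(ww.sum(),1)))
        print(k,gx,y)
```

```text
scene -0.06 [(np.float64(-60.1), np.float64(35.0), np.float64(32.3)), (np.float64(-61.3), np.float64(-22.1), np.float64(28.0))]
scene 0.052 [(np.float64(51.8), np.float64(35.0), np.float64(34.2)), (np.float64(52.2), np.float64(-27.3), np.float64(20.3))]
top -0.06 [(np.float64(-59.3), np.float64(29.3), np.float64(12.0)), (np.float64(-59.1), np.float64(-32.4), np.float64(19.6))]
top 0.052 [(np.float64(53.7), np.float64(29.1), np.float64(11.0)), (np.float64(53.5), np.float64(-32.5), np.float64(18.8))]
```

drive_tool --deltas "0.01 0.01 0.1 0 -0.029 0 40; 0.01 0.01 0.2 0 -0.029 0 40; 0.01 0.01 0.3 0 -0.029 0 40; 0.01 0.01 0.3 0 -0.029 0 40; 0.01 0.01 0.3 0 -0.029 0 40"

```text
time: 8.35
tool_pos: [0.5256, -0.2113, 0.0599]
ee_rot: [-3.141, 0.046, 0.212]
wrist_force: [0.0, -0.4, -2.6]
width: 0.0435
finger_force: 30.0
```

Run:
```python
from h import *
S=snapshot('scene');o=robot.get_obs();t=o['tool_pos'];print(t,o['ee_rot'],o['wrist_force'])
u0,v0=185,165
w=cv2.resize(np.ascontiguousarray(S['img'][v0:v0+90,u0:u0+115,::-1]),None,fx=6.6,fy=6.6,interpolation=cv2.INTER_CUBIC)
cv2.imwrite('pics/c.png',w)
```

```text
[ 0.52605324 -0.21155661  0.06062144] [3.1414937  0.04519499 0.21166935] [ 0.42975702 -0.28796886 -2.96973451]
```

View pics/c.png

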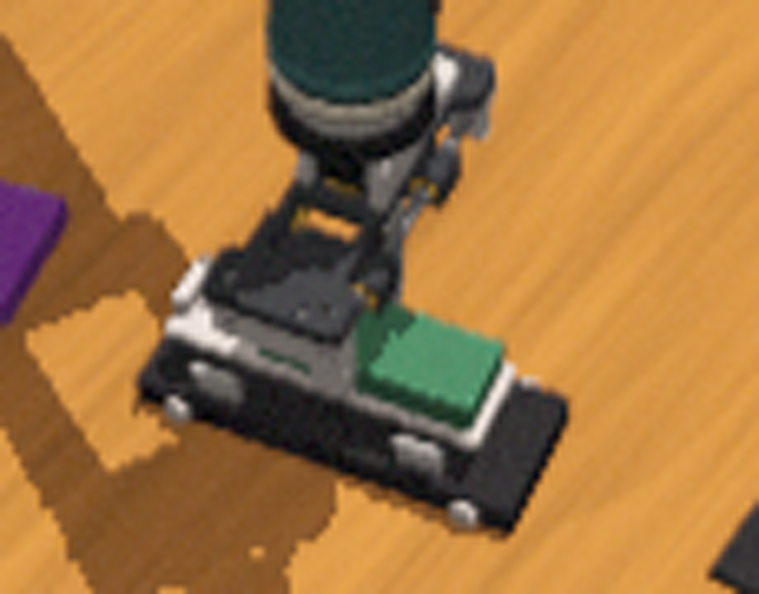

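drive_tool --deltas "0 -0.01 0.03 0 0 0 40; 0 -0.01 0.06 0 0 0 40; 0 -0.01 0.09 0 0 0 40; 0 -0.01 0.11 0 0 0 40; 0 -0.01 0.11 0 0 0 40"

```text
time: 8.9
tool_pos: [0.5251, -0.2106, 0.049]
ee_rot: [-3.141, 0.046, 0.212]
wrist_force: [0.2, 1.2, -4.0]
width: 0.0437
finger_force: 30.0
```

drive_tool --deltas "0 0 0.02 0 0 0 40; 0 0 0.04 0 0 0 40; 0 0 0.04 0 0 0 40"

```text
time: 9.2
tool_pos: [0.5251, -0.2106, 0.0451]
ee_rot: [-3.141, 0.046, 0.212]
wrist_force: [-0.6, 0.5, -2.8]
width: 0.044
finger_force: 30.0
```

drive_tool --deltas "0 0 0.02 0 0 0 40; 0 0 0.03 0 0 0 40; 0 0 0.03 0 0 0 40"

```text
time: 9.5
tool_pos: [0.525, -0.2107, 0.0423]
ee_rot: [-3.141, 0.046, 0.212]
wrist_force: [-0.1, -0.3, -3.7]
width: 0.0432
finger_force: 30.0
```

drive_tool --deltas "0 0 0.01 0 0 0 40; 0 0 0.02 0 0 0 40; 0 0 0.02 0 0 0 40"

```text
time: 9.8
tool_pos: [0.5249, -0.2107, 0.0403]
ee_rot: [-3.141, 0.046, 0.212]
wrist_force: [-0.1, -0.9, -2.9]
width: 0.0439
finger_force: 30.0
```

drive_tool --deltas "0 0 0.01 0 0 0 40; 0 0 0.01 0 0 0 40; 0 0 0.01 0 0 0 40"

```text
time: 10.1
tool_pos: [0.525, -0.2108, 0.0395]
ee_rot: [3.142, 0.046, 0.212]
wrist_force: [0.1, -0.8, -3.6]
width: 0.0437
finger_force: 30.0
```

drive_tool --deltas "0 0 0.01 0 0 0 40; 0 0 0.01 0 0 0 40; 0 0 0.01 0 0 0 40"

```text
time: 10.4
tool_pos: [0.5249, -0.2108, 0.0384]
ee_rot: [3.142, 0.046, 0.212]
wrist_force: [-0.7, 0.2, -3.5]
width: 0.044
finger_force: 30.0
```

drive_tool --deltas "0 0 0.005 0 0 0 40; 0 0 0.005 0 0 0 40; 0 0 0.005 0 0 0 40"

```text
time: 10.7
tool_pos: [0.5249, -0.2108, 0.038]
ee_rot: [3.142, 0.046, 0.212]
wrist_force: [1.6, -0.4, -3.3]
width: 0.0437
finger_force: 30.0
```

drive_tool --deltas "0 0 0.007 0 0 0 40; 0 0 0.007 0 0 0 40; 0 0 0.007 0 0 0 40"

```text
time: 11.0
tool_pos: [0.525, -0.2109, 0.0375]
ee_rot: [3.141, 0.045, 0.212]
wrist_force: [1.0, 0.6, -1.4]
width: 0.0436
finger_force: 30.0
```

drive_tool --deltas "0 0 0.007 0 0 0 40; 0 0 0.007 0 0 0 40; 0 0 0.007 0 0 0 40"

```text
time: 11.3
tool_pos: [0.5251, -0.2109, 0.0373]
ee_rot: [3.141, 0.045, 0.212]
wrist_force: [-1.0, 0.4, 2.3]
width: 0.0439
finger_force: 30.0
```

drive_tool --deltas "0 0 -0.002 0 0 0 45; 0 0 -0.002 0 0 0 47; 0 0 -0.002 0 0 0 50; 0 0 -0.002 0 0 0 56; 0 0 -0.002 0 0 0 64"

```text
time: 11.8
tool_pos: [0.5249, -0.2108, 0.0367]
ee_rot: [3.141, 0.046, 0.212]
wrist_force: [-1.3, 0.7, 0.4]
width: 0.0608
finger_force: 0.0
```

Run:
```python
from h import *
S=snapshot('scene');o=robot.get_obs();t=o['tool_pos'];print(t,o['ee_rot'],o['wrist_force'],o['width'])
```

```text
[ 0.52490929 -0.21083728  0.03670669] [3.14152361 0.04557222 0.21182254] [-0.08507884 -0.38634472  1.05174432] 0.06297639844624306
```

drive_tool --deltas "0 0 -0.1 0 0 0 64; 0 0 -0.3 0 0 0 64; 0 0 -0.6 0 0.029 0 60; 0 0 -0.6 0 0.029 0 40; 0 0 -0.6 0 0.029 0 20"

```text
time: 12.35
tool_pos: [0.5281, -0.2107, 0.0981]
ee_rot: [3.14, -0.002, 0.212]
wrist_force: [-0.4, 0.2, 1.0]
width: 0.0472
finger_force: 0.0
```

drive_tool --deltas "-0.4 0 0 0 0 0 0; -0.8 0 0 0 0 0 0; -1 0 0 0 0 0 0; -1 0 0 0 0 0 0; -1 0 0 0 0 0 0"

```text
time: 12.85
tool_pos: [0.4297, -0.231, 0.0959]
ee_rot: [-3.14, 0.001, 0.211]
wrist_force: [-0.2, -0.5, -0.0]
width: 0.0075
finger_force: 0.0
```

drive_tool --deltas "-0.15 0 0 0 0 0 0; -0.15 0 0 0 0 0 0; -0.15 0 0 0 0 0 0; -0.15 0 0 0 0 0 0; -0.15 0 0 0 0 0 0"

```text
time: 13.35
tool_pos: [0.4155, -0.2344, 0.0968]
ee_rot: [3.142, -0.0, 0.212]
wrist_force: [0.3, -0.3, -1.0]
width: 0.0004
finger_force: 0.0
```

Run:
```python
from h import *
S=snapshot('scene');o=robot.get_obs();t=o['tool_pos'];print(t,o['ee_rot'],o['wrist_force'],o['width'])
c,s=np.cos(.212),np.sin(.212);d=t[:2]-[.5249,-.2108];print(d@[c,s],d@[s,-c])
u0,v0=185,165
w=cv2.resize(np.ascontiguousarray(S['img'][v0:v0+90,u0:u0+115,::-1]),None,fx=6.6,fy=6.6,interpolation=cv2.INTER_CUBIC)
L=proj(S,np.array([[*(np.array([.5249,-.2108])-np.array([c,s])*(.0968)),.052],t,[t[0],t[1],.036]]))
for p in L: cv2.circle(w,tuple(int(a) for a in (p-[u0,v0]+.5)*6.6),3,(0,0,255),-1)
cv2.imwrite('pics/d.png',w)
```

```text
[ 0.41543139 -0.23436524  0.09675931] [ 3.14148796e+00 -1.09292307e-04  2.12200547e-01] [ 0.00841291  0.34083656 -0.13538703] 0.0007373411856556999
-0.11197632291677925 3.7662834639524967e-06
```

View pics/d.png

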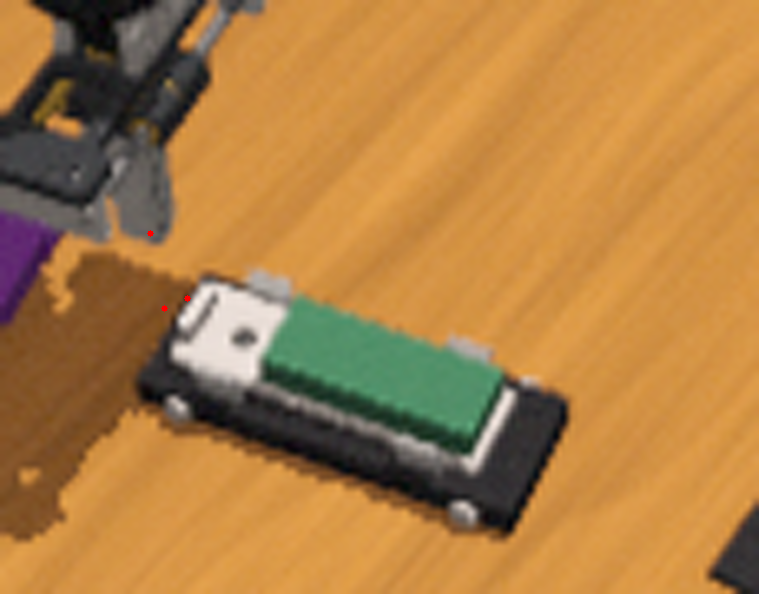

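drive_tool --deltas "0 0 0.3 0 0 0 0; 0 0 0.5 0 0 0 0; 0 0 0.6 0 0 0 0; 0 0 0.6 0 0 0 0; 0 0 0.6 0 0 0 0"

```text
time: 13.9
tool_pos: [0.4157, -0.2347, 0.0374]
ee_rot: [3.141, -0.001, 0.212]
wrist_force: [0.3, -0.5, 0.7]
width: 0.0006
finger_force: 0.0
```

drive_tool --deltas "0.01 0 0 0 0 0 0; 0.02 0 0 0 0 0 0; 0.03 0 0 0 0 0 0; 0.04 0 0 0 0 0 0; 0.05 0 0 0 0 0 0"

```text
time: 14.4
tool_pos: [0.4202, -0.2334, 0.037]
ee_rot: [3.141, -0.0, 0.212]
wrist_force: [-0.6, -0.6, -0.8]
width: 0.0003
finger_force: 0.0
```

drive_tool --deltas "0.01 0 0 0 0 0 0; 0.02 0 0 0 0 0 0; 0.03 0 0 0 0 0 0; 0.03 0 0 0 0 0 0"

```text
time: 14.8
tool_pos: [0.4227, -0.2328, 0.0367]
ee_rot: [-3.142, 0.001, 0.212]
wrist_force: [-0.4, -0.1, 0.6]
width: 0.0006
finger_force: 0.5
```

drive_tool --deltas "0.01 0 0 0 0 0 0; 0.01 0 0 0 0 0 0; 0.02 0 0 0 0 0 0; 0.02 0 0 0 0 0 0"

```text
time: 15.2
tool_pos: [0.4249, -0.2322, 0.0366]
ee_rot: [-3.141, 0.0, 0.212]
wrist_force: [-0.1, -0.4, -1.1]
width: 0.0005
finger_force: 0.5
```

drive_tool --deltas "0.01 0 0 0 0 0 0; 0.01 0 0 0 0 0 0; 0.02 0 0 0 0 0 0; 0.02 0 0 0 0 0 0"

```text
time: 15.6
tool_pos: [0.4273, -0.2319, 0.0369]
ee_rot: [3.141, -0.001, 0.212]
wrist_force: [0.2, 0.1, -0.7]
width: 0.0004
finger_force: 0.1
```

drive_tool --deltas "0.01 0 0 0 0 0 0; 0.01 0 0 0 0 0 0; 0.02 0 0 0 0 0 0; 0.02 0 0 0 0 0 0"

```text
time: 16.0
tool_pos: [0.4288, -0.2316, 0.0369]
ee_rot: [3.141, 0.0, 0.212]
wrist_force: [-0.5, -0.0, -0.1]
width: 0.0002
finger_force: 0.4
```

drive_tool --deltas "0.01 0 0 0 0 0 0; 0.01 0 0 0 0 0 0; 0.02 0 0 0 0 0 0; 0.02 0 0 0 0 0 0"

```text
time: 16.4
tool_pos: [0.4308, -0.2311, 0.0368]
ee_rot: [3.141, 0.0, 0.212]
wrist_force: [-3.1, -0.8, 0.7]
width: 0.0003
finger_force: 1.2
```

drive_tool --deltas "0.01 0 0 0 0 0 0; 0.01 0 0 0 0 0 0; 0.02 0 0 0 0 0 0; 0.02 0 0 0 0 0 0"

```text
time: 16.8
tool_pos: [0.4323, -0.2308, 0.0368]
ee_rot: [3.141, 0.001, 0.212]
wrist_force: [-5.0, -0.8, 3.1]
width: 0.0004
finger_force: 2.3
```

Run:
```python
from h import *
S=snapshot('scene');o=robot.get_obs();print(o['tool_pos'],o['wrist_force'])
u0,v0=185,165
w=cv2.resize(np.ascontiguousarray(S['img'][v0:v0+90,u0:u0+115,::-1]),None,fx=6.6,fy=6.6,interpolation=cv2.INTER_CUBIC)
cv2.imwrite('pics/e.png',w)
```

```text
[ 0.43224894 -0.23079709  0.03676958] [-5.70170363 -1.17402831  4.26343825]
```

View pics/e.png

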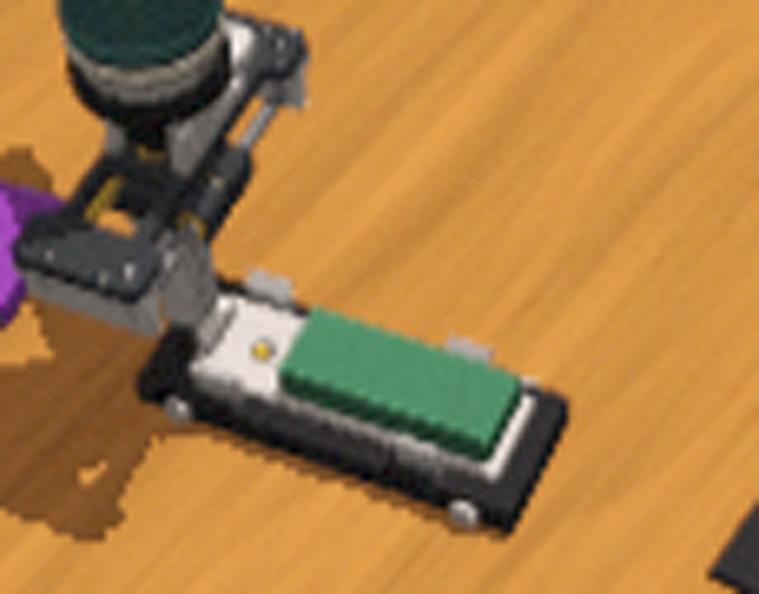

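drive_tool --deltas "-0.01 0 0 0 0 0 0; -0.02 0 0 0 0 0 0; -0.04 0 0 0 0 0 0; -0.08 0 0 0 0 0 0; -0.1 0 0 0 0 0 0"

```text
time: 17.35
tool_pos: [0.4228, -0.2327, 0.0366]
ee_rot: [-3.142, -0.0, 0.212]
wrist_force: [1.2, -0.2, 1.0]
width: 0.0003
finger_force: 0.0
```

drive_tool --deltas "0 0 -0.4 0 0 0 0; -0.4 0 -0.8 0 0 0 0; -0.9 0 -1 0 0 0 0; -1 0 -1 0 0 0 0; -1 0 -1 0 0 0 0"

```text
time: 17.85
tool_pos: [0.3243, -0.2548, 0.1384]
ee_rot: [3.138, -0.002, 0.209]
wrist_force: [0.4, -0.0, -0.4]
width: 0.0001
finger_force: 0.0
```

Run:
```python
from h import *
S=snapshot('scene')
u0,v0=205,195
w=cv2.resize(np.ascontiguousarray(S['img'][v0:v0+56,u0:u0+75,::-1]),None,fx=10,fy=10,interpolation=cv2.INTER_CUBIC)
cv2.imwrite('pics/f.png',w)
v=[(S,greenblob(S,(240,222)))]
c,s=np.cos(.212),np.sin(.212)
for n,z,p in(('seated',.024,0),('tilt',.024,1)):
    def tilt(B): B=B.copy();B[:,2]+=p*.006*(.085-B[:,0])/.131;return B
    q,f,a=fit(v,tilt(STONE),[.522,-.211,.212],z);print(n,q,f,a)
```

```text
seated [ 0.5249537  -0.21156481  0.23804167] 70.14901960784314 [np.float64(456.0)]
tilt [ 0.5255     -0.21216667  0.22825   ] 78.23921570003039 [np.float64(456.0)]
```

View pics/f.png

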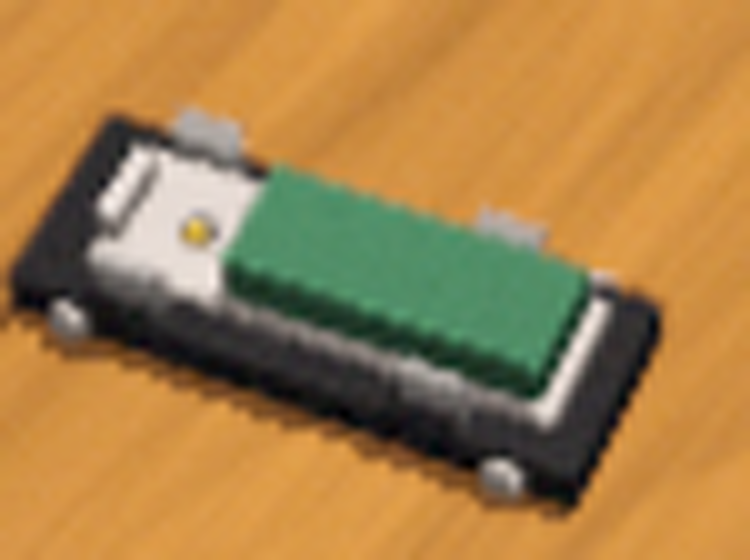

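drive_tool --deltas "0.4 0 0 0 0 0 0; 0.8 0 0 0 0 0 0; 1 0 0 0 0 0 0; 1 0 0 0 0 0 0"

```text
time: 18.3
tool_pos: [0.4254, -0.2311, 0.1351]
ee_rot: [-3.139, 0.001, 0.216]
wrist_force: [0.4, 0.8, -0.1]
width: 0.0002
finger_force: 0.0
```

drive_tool --deltas "0.2 0 0.2 0 0 0 0; 0.2 0 0.5 0 0 0 0; 0.2 0 0.7 0 0 0 0; 0.2 0 0.74 0 0 0 0; 0.2 0 0.74 0 0 0 0"

```text
time: 18.8
tool_pos: [0.4417, -0.228, 0.0616]
ee_rot: [-3.14, 0.002, 0.212]
wrist_force: [-0.4, -0.4, 0.2]
width: 0.0002
finger_force: 0.0
```

Descend gently, feeling for the lip top (0.044 if seated, about 0.051 if propped).

drive_tool --deltas "0.02 0 0.02 0 0 0 0; 0.02 0 0.04 0 0 0 0; 0.02 0 0.06 0 0 0 0; 0.02 0 0.08 0 0 0 0; 0.02 0 0.08 0 0 0 0"

```text
time: 19.3
tool_pos: [0.4443, -0.2281, 0.0547]
ee_rot: [-3.142, 0.0, 0.212]
wrist_force: [0.2, 0.3, -0.6]
width: 0.0003
finger_force: 0.0
```

drive_tool --deltas "0 0 0.01 0 0 0 0; 0 0 0.02 0 0 0 0; 0 0 0.03 0 0 0 0; 0 0 0.03 0 0 0 0"

```text
time: 19.7
tool_pos: [0.4444, -0.2281, 0.0515]
ee_rot: [-3.141, 0.0, 0.212]
wrist_force: [-0.3, 0.2, -0.4]
width: 0.0005
finger_force: 0.0
```

drive_tool --deltas "0 0 0.01 0 0 0 0; 0 0 0.02 0 0 0 0; 0 0 0.02 0 0 0 0; 0 0 0.02 0 0 0 0"

```text
time: 20.1
tool_pos: [0.4444, -0.2281, 0.0497]
ee_rot: [3.142, 0.0, 0.212]
wrist_force: [0.0, 0.4, -0.7]
width: 0.0002
finger_force: 0.0
```

drive_tool --deltas "0 0 0.01 0 0 0 0; 0 0 0.02 0 0 0 0; 0 0 0.02 0 0 0 0; 0 0 0.02 0 0 0 0"

```text
time: 20.5
tool_pos: [0.4444, -0.2281, 0.0477]
ee_rot: [3.142, 0.0, 0.212]
wrist_force: [0.5, 0.6, 0.5]
width: 0.0008
finger_force: 0.0
```

drive_tool --deltas "0 0 0.01 0 0 0 0; 0 0 0.02 0 0 0 0; 0 0 0.02 0 0 0 0; 0 0 0.02 0 0 0 0"

```text
time: 20.9
tool_pos: [0.4444, -0.2281, 0.0457]
ee_rot: [-3.142, 0.0, 0.212]
wrist_force: [-0.2, 0.5, 0.4]
width: 0.0005
finger_force: 0.0
```

drive_tool --deltas "0 0 0.005 0 0 0 0; 0 0 0.01 0 0 0 0; 0 0 0.01 0 0 0 0; 0 0 0.01 0 0 0 0"

```text
time: 21.3
tool_pos: [0.4445, -0.2281, 0.0447]
ee_rot: [3.142, 0.0, 0.212]
wrist_force: [0.6, 1.1, 0.4]
width: 0.0005
finger_force: 0.0
```

drive_tool --deltas "0 0 0.005 0 0 0 0; 0 0 0.01 0 0 0 0; 0 0 0.01 0 0 0 0"

```text
time: 21.6
tool_pos: [0.4446, -0.2282, 0.0443]
ee_rot: [3.141, -0.0, 0.212]
wrist_force: [-0.6, 0.0, 3.5]
width: 0.0006
finger_force: 1.7
```

Contact with the lip top at about 0.044 m, which means it is seated. I'll retreat and hand in.

drive_tool --deltas "0 0 -0.05 0 0 0 0; 0 0 -0.3 0 0 0 0; 0 0 -0.7 0 0 0 0; 0 0 -1 0 0 0 0; 0 0 -1 0 0 0 0"

```text
time: 22.1
tool_pos: [0.4472, -0.2299, 0.1493]
ee_rot: [3.134, -0.008, 0.212]
wrist_force: [0.2, -0.2, 0.4]
width: 0.0003
finger_force: 0.0
```

drive_tool --deltas "-0.3 0 0 0 0 0 0; -0.5 0 0 0 0 0 0; -0.5 0 0 0 0 0 0; -0.5 0 0 0 0 0 0; -0.5 0 0 0 0 0 0"

```text
time: 22.6
tool_pos: [0.3961, -0.2384, 0.1432]
ee_rot: [-3.141, 0.0, 0.212]
wrist_force: [1.0, 0.4, 0.3]
width: 0.0001
finger_force: 0.0
```

```bash
python3 -c "
from bench import robot
o=robot.get_obs();print(o['tool_pos'],o['wrist_force']);print(robot.close_job())"
```

```text
[ 0.39605312 -0.23837878  0.14318827] [0.98060332 0.36374707 0.26956221]
the job is handed in; nothing more can be done
None
```

The green stone is on the black holder with the pin in its hole and lying flat (a light touch found the lip top at about 44 mm, its seated height); I handed the job in at about 22.6 s with no verdict returned, and I viewed 11 pictures, one over the limit of 10.

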